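Turn the red-tabbed swatch card in the sample binder

ROBOT

A 6-joint arm with a two-finger parallel gripper is mounted at the origin on the work surface. World frame = base frame: x ahead of the robot, y to its left, z up, the work surface at z = 0. Lengths are in mm, angles in rad, forces in N, time in s.
With the tool pointing down it reaches from about 350 to 875 mm from the base axis. Payload 4.2 kg.
Tool frame: the origin (TCP) lies at the very end of the fingers, on their centre line; the grasp point (between the pads) lies 19 mm behind it; z points along the fingers, y is the line along which they close (so a half turn about z gives the same grasp; the last joint's range is limited). The gripper opens to 85 mm and grips with 20 to 120 N. Pads are 22 mm wide; open, the fingers measure 114 mm over their backs; the gripper's body (76 mm by 85 mm) begins 54 mm behind the grasp point. The pads swing forward as they close: fully open they stand 13 mm farther back than shut.
Start: joints at [-1.011, 0.385, 0.008, 0, -1.194, -0.259], TCP at [185.193, -596.911, 231.312] pointing down, gripper open.
Joint ranges: [-3.14, 3.14], [-1.21, 2.06], [-1.07, 1.41], [-3.16, 2.05], [-2.99, -0.16], [-3.1, 3.1]. Speed limits (rad/s): [2.79, 2.79, 3.14, 3.14, 3.14, 3.14].

INTERFACE

Orientations are given as a unit quaternion [x, y, z, w].
In Python, from bench import arm gives the robot as it stands. The module is installed in compiled form; this text tells all that it offers.
- The arm moves only by the tool drive_tool, never from a script. Its argument "targets" is a list of rows, each a list of 5 numbers: the closure, from -1 (fully open) to 1 (shut), then the shift along the tool's x, y, z in mm, then the turn about the tool's z in degrees. In form: [[grip, tx, ty, tz, roll], ...]. A call has 1 to 12 rows; each row is the pose to reach, as a shift and turn from the pose commanded when the call began, along the tool's axes at that moment; what a row does not reach only later rows make up. A row lasts 1/10 s, in which the tool goes at most 50 mm and 8.59 degrees, less where a joint would pass 70% of its speed; a pose out of reach is approached as far as the arm can. A call with a gripper value outside its range is refused whole. The fingers move at their own pace and stop on an object; the grip force is fixed at half the most. Time passes only in rows, so rows that repeat a pose let the fingers close. It gives the time, the measured TCP pose, the force, the opening and the grip force at its end, in the units of the state.
- arm.read_state(): the state, without advancing time (a new reading comes with each control period).
- arm.get_image(name): name is "scene" or "side" or "wrist"; returns the picture (420x560x3 uint8, blue, green, red); there is no depth.
- arm.camera_params(name): a dict with "fov_y" (degrees; the focal length in pixels is half the picture's height over the tangent of half this angle, whatever the lens; pixels are square), "cx", "cy" (the principal point, pixels), "rvec" (rotation vector, rad) and "tvec" (3), from world to camera coordinates, as OpenCV has them; the wrist camera has in their place "tool_from_camera" (4x4, takes a point from camera to tool coordinates, whose origin is the TCP and whose axes are the flange's). Camera axes: x right, y down, z forward; pixel columns grow to the right and rows downward; lengths in mm; the calibration is good to about 2 mm. A picture is of the moment at which its call begins: read the wrist's pose just before it. camera_params takes no time and is no camera call.
- arm.job_done(): hands the job in; it is judged then, once.
The state is a dict: "clock": time; "joints": joint angles; "joint_vel": joint speeds; "joint_efforts": joint torques, N m; "position": TCP position; "ee_rot": TCP orientation; "contact_force": force on the tool from outside, world axes, zero at the start; "wrist_torque": the same for the moment, N m; "gripper_width": finger opening in mm; "grasp_force": force on a finger pad.
Only numpy, scipy, OpenCV 4.12 (cv2) and the standard library are available. Lean on these libraries where they do the work, as an engineer would, in place of code of your own. Each camera call takes 0.05 s, during which the arm holds its last target. There are 200 camera calls.

TASK

On the coffee table a ring binder of sofa-colour samples lies open, with two stiff cards side by side on its rings. Turn the card with the red tab right over the rings so that it lies flat on the other page stack showing its orange face; leave the green-tabbed card lying where it is.

Things in the scene. Friction and masses are not known exactly. Their poses are not given: they have to be found in the camera images.
- binder: Blue ring binder, fixed, open like a book: 240 mm along the spine (its x), 316 across (y), covers 4 thick. Origin on the table under mid-spine. Ring axis along x, 30 mm up; rings 44 mm across. Page stacks on both sides, 17 to 93 mm from the spine, tops 27 mm up. Two cards hang at x = -52 and +52 mm, red or green first; both start on the -y stack, mid-plane 30 mm up.
- red_tab (a point): Middle of the red tab, 118 mm from the ring axis, on which circle it turns with its card; 30 mm up when lying. Starts on the binder's -y side, ends on +y. Tab: 30 mm wide along the spine, 4 thick, sticks 40 mm out of the card's free edge, clear above the cover: fingers fit down both sides to pinch its width, and it pivots between them as the card turns. Site x = spine direction.
- red_card (a joint): Turn of the red-tabbed card about the ring axis, rad: 0 on the -y stack (start, brown swatch up), 1.57 upright, 3.14 on the +y stack (orange swatch up). Stiff off-white board 98 mm along the spine, 4 thick, free edge 95 mm from the ring axis, about 60 g. Swings easily; let go, it sinks slowly to the side it leans to.
- green_card (a joint): Turn of the other card (same shape, green tab, grey swatch; its tab is 104 mm along the spine from the red one), rad: 0 lying on the -y stack, where it starts and must stay.

How it is judged:
By the outcome, as a careful person would: the job done as asked, in the order asked, and still so for the second after the job is handed in, with the robot touching nothing.
It also fails if it takes over 35 s, if anything falls off the work surface, if the arm or the gripper's body presses on something with over 40 N, if the wrist force passes 120 N, or if a joint passes its speed limit or range.

## Working session

There is one attempt and no reset: what is moved stays moved. The work goes in short steps, Python scripts to look and compute and a tool call to move; the robot and the scene stay as the last step left them, time stands still between calls to the robot, and variables do not carry over. Pictures are saved under pics/ and viewed, at most 10 in all, crops included, and the job is handed in when it is done.

Besides the shell and the picture viewer there is one more tool, called after "Call:" as a command line: name --pt "numbers of a row" for each row, then --argument value for the rest. drive_tool: Moves the arm, as the interface text tells. Its arguments: {"type":"object","properties":{"targets":{"type":"array","items":{"type":"array","items":{"type":"number"}}}},"required":["targets"]}

```bash
mkdir -p pics; cat > h.py <<'E'
import numpy as np, cv2
from scipy.spatial.transform import Rotation as R
from bench import arm
def cam(name,st=None):
    p=arm.camera_params(name); f=210/np.tan(np.radians(p["fov_y"])/2)
    if "rvec" in p:
        Rm=cv2.Rodrigues(np.array(p["rvec"],float))[0]; t=np.array(p["tvec"],float).ravel()
        return f,p["cx"],p["cy"],Rm.T,-Rm.T@t
    T=np.array(p["tool_from_camera"]); Rt=R.from_quat(st["ee_rot"]).as_matrix()
    return f,p["cx"],p["cy"],Rt@T[:3,:3],Rt@T[:3,3]+np.array(st["position"])
def ray(c,u,v):
    f,cx,cy,Rm,o=c; return o,Rm@np.array([(u-cx)/f,(v-cy)/f,1])
def onz(c,u,v,z):
    o,d=ray(c,u,v); return o+d*(z-o[2])/d[2]
def proj(c,p):
    f,cx,cy,Rm,o=c; q=Rm.T@(np.array(p)-o); return f*q[0]/q[2]+cx,f*q[1]/q[2]+cy
def blobs(im,col,n=3):
    h=cv2.cvtColor(im,cv2.COLOR_BGR2HSV)
    r={'red':[((0,150,70),(6,255,255)),((174,150,70),(180,255,255))],'green':[((45,110,50),(85,255,255))],'blue':[((100,120,40),(130,255,255))]}[col]
    m=sum(cv2.inRange(h,*x) for x in r)
    k,l,s,c=cv2.connectedComponentsWithStats(m)
    o=[i for i in np.argsort(-s[:,4]) if i][:n]
    return [(int(s[i,4]),c[i].round(1).tolist(),s[i,:4].tolist(),[np.round(x,1) for x in cv2.minAreaRect(np.argwhere(l==i)[:,::-1].astype(np.float32))]) for i in o]
E
python3 - <<'E'
from h import *
st=arm.read_state(); print(st["ee_rot"],st["clock"],st["gripper_width"])
ims=[]
for n in("scene","side","wrist"):
    im=arm.get_image(n); cv2.imwrite(f"pics/{n}0.png",im); ims.append(im); c=cam(n,st)
    print(n,c[0],c[4])
    for col in("red","green"):
        for b in blobs(im,col,2): print(col,b,onz(c,*b[1],30).round(1))
cv2.imwrite("pics/all0.png",cv2.resize(np.vstack([np.hstack(ims[:2]),np.hstack([ims[2],ims[2]*0])]),(800,600)))
E
```

```text
[-1.49729443e-01  9.88726398e-01  1.08125879e-03 -1.85462819e-04] 0.0 85.42471618476239
scene 469.8580272505324 [909.35500864  -1.37046637 571.94848479]
red (637, [223.3, 277.3], [207, 267, 33, 21], [array([223., 277.]), array([20., 32.]), np.float64(90.0)]) [611.9 -82.9  30. ]
green (468, [228.8, 213.1], [214, 205, 30, 17], [array([228.5, 213. ]), array([16., 29.]), np.float64(90.0)]) [507.3 -85.6  30. ]
side 413.6460781429211 [ 252.86668555 -351.37369464  517.52922826]
red (390, [359.8, 219.0], [345, 208, 31, 24], [array([359.8, 218.8]), array([26.8, 16.3]), np.float64(37.6)]) [613.9 -84.3  30. ]
green (477, [311.2, 253.4], [295, 241, 33, 26], [array([311.1, 252.9]), array([27.5, 19.3]), np.float64(42.9)]) [509.9 -87.2  30. ]
wrist 314.675603626757 [ 111.08459998 -618.58945457  373.77760649]
```

View pics/all0.png

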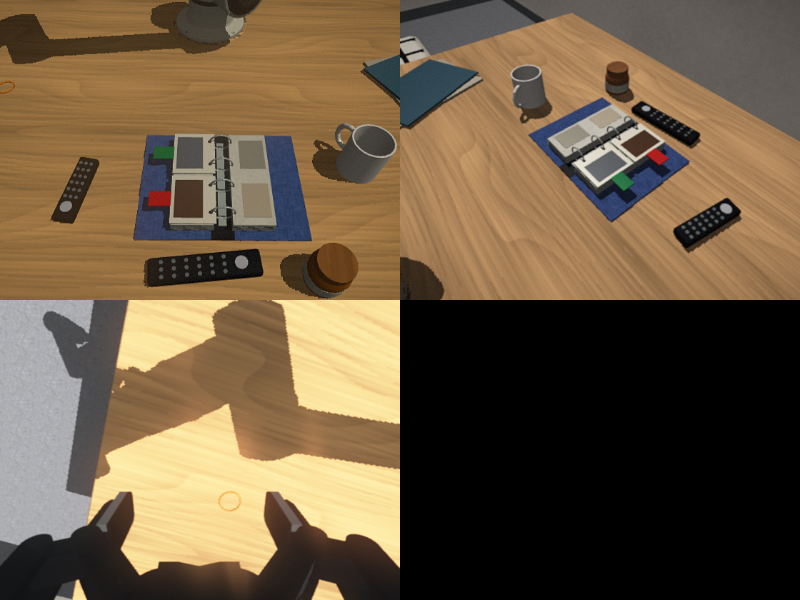

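Scene view: red tab at about (223,277) and green tab at (229,213). That puts the red tab at roughly (613,-84) and the green at (508,-87), so the spine runs along world +x with about 1.6° yaw. The +y stack is on the right. The mug and jar stand to the right of the binder, with remotes below and to the left.

```bash
cat >> h.py <<'E'
def shift(st,p,yaw_y=None):
    Rt=R.from_quat(st["ee_rot"]).as_matrix(); s=Rt.T@(np.array(p)-st["position"])
    a=np.degrees(np.arctan2(Rt[1,1],Rt[0,1]))
    return s.round(1), None if yaw_y is None else -((yaw_y-a+180)%360-180)
E
python3 - <<'E'
from h import *
st=arm.read_state()
print(shift(st,[610,-87,150],181.6)); print(shift(st,[610,-87,231],181.6))
c=cam("scene")
for n,u,v in(("jar base",463,405),("jar left",424,400),("mug base",520,255),("mug left",468,190),("remote top edge R",367,355),("remote L",205,365)): print(n,onz(c,u,v,0).round())
E
```

```text
(array([-556.8,  360.7,   81. ]), np.float64(-74.37151991584199))
(array([-556.8,  360.8,    0. ]), np.float64(-74.37151991584199))
jar base [756. 210.   0.]
jar left [751. 165.   0.]
mug base [546. 333.   0.]
mug left [428. 283.   0.]
remote top edge R [699. 102.   0.]
remote L [718. -97.   0.]
```

Call:
drive_tool --pt "-1 -40 26 0 -8" --pt "-1 -80 52 0 -16" --pt "-1 -120 78 0 -24" --pt "-1 -160 104 0 -32" --pt "-1 -200 130 0 -40" --pt "-1 -240 156 0 -48" --pt "-1 -280 182 0 -56" --pt "-1 -320 208 0 -64" --pt "-1 -360 234 0 -72" --pt "-1 -400 260 0 -74.4" --pt "-1 -440 286 0 -74.4" --pt "-1 -480 312 0 -74.4"

```text
clock: 1.35
position: [552.0, -154.9, 231.2]
ee_rot: [0.717, -0.697, -0.0, 0.0]
contact_force: [1.0, -1.1, -0.1]
gripper_width: 85.2
grasp_force: 0.0
```

```bash
python3 - <<'E'
from h import *
st=arm.read_state(); print(st["position"],st["clock"],shift(st,[612,-87,150],181.6))
E
```

```text
[ 551.9794863  -154.88130185  231.21631561] 1.35 (array([-66.1, -62. ,  81.2]), np.float64(0.050393457379300344))
```

Call:
drive_tool --pt "-1 -30 -30 20 0" --pt "-1 -66 -62 50 0" --pt "-1 -66 -62 80 0" --pt "-1 -66 -62 80 0" --pt "-1 -66 -62 80 0"

```text
clock: 1.85
position: [611.0, -89.3, 151.2]
ee_rot: [0.717, -0.697, -0.0, 0.001]
contact_force: [0.3, 0.4, 0.7]
gripper_width: 85.2
grasp_force: 0.0
```

```bash
python3 - <<'E'
from h import *
st=arm.read_state(); im=arm.get_image("wrist"); cv2.imwrite("pics/w1.png",im)
c=cam("wrist",st); print(st["position"],c[4])
for col in("red","green"):
    for b in blobs(im,col,2):
        print(col,b,onz(c,*b[1],32).round(1)); print([onz(c,*p,32)[:2].round(1).tolist() for p in cv2.boxPoints((b[3][0].tolist(),b[3][1].tolist(),float(b[3][2])))])
E
```

```text
[610.95338055 -89.34673173 151.16975908] [ 612.44701798 -164.97060771  294.80680994]
red (1175, [274.9, 204.5], [257, 188, 35, 43], [array([274., 209.]), array([42., 34.]), np.float64(90.0)]) [612.6 -89.1  32. ]
[[628.2, -103.3], [599.2, -104.2], [597.6, -65.9], [627.9, -65.0]]
red (1, [266.0, 219.0], [266, 219, 1, 1], [array([266., 219.]), array([0., 0.]), np.float64(0.0)]) [620.1 -75.6  32. ]
[[620.1, -75.6], [620.1, -75.6], [620.1, -75.6], [620.1, -75.6]]
green (1562, [392.7, 210.1], [374, 188, 39, 45], [array([392.8, 210.4]), array([35.3, 46.5]), np.float64(5.4)]) [509.4 -87.   32. ]
[[524.2, -66.2], [525.5, -108.4], [495.0, -106.4], [492.3, -63.9]]
```

View pics/w1.png

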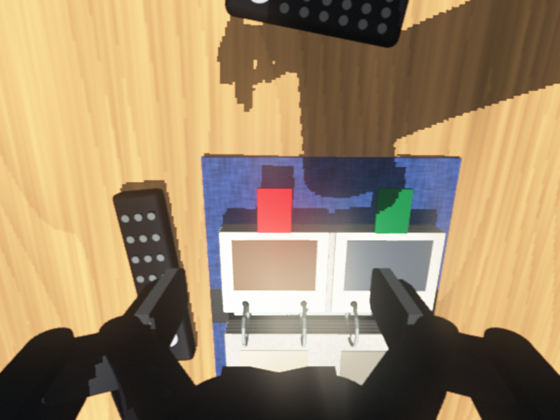

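The red tab spans (257–292, 188–231) in the wrist view, between the open fingers. Its middle is near (613,-84), with the outer edge at y≈-104 and the card edge at y≈-65, which puts the ring axis at y≈31. The binder's top edge runs (203,157)–(461,157).

```bash
python3 - <<'E'
from h import *
st=arm.read_state(); c=cam("wrist",st); im=cv2.imread("pics/w1.png")
h=cv2.cvtColor(im,cv2.COLOR_BGR2HSV); m=cv2.inRange(h,(100,90,20),(130,255,255))
u=np.r_[210:255,300:455:1]; v=np.array([np.argmax(m[130:,x]>0)+130 for x in u]); P=np.array([onz(c,a,b,4)[:2] for a,b in zip(u,v)])
k=np.polyfit(P[:,0],P[:,1],1)
for _ in range(3):
    r=P[:,1]-np.polyval(k,P[:,0]); g=abs(r)<2; k=np.polyfit(P[g,0],P[g,1],1)
print("yaw",np.degrees(np.arctan(k[0])),g.mean(),"edge y at 613",np.polyval(k,613),"-> axis",np.polyval(k,613)+158)
print(shift(st,[613,-90,10],181.6))
E
```

```text
yaw -9.214567838516116 0.025 edge y at 613 -129.58097935988192 -> axis 28.419020640118077
(array([  0.2,  -1.1, 142.7]), np.float64(0.027068522971376296))<stdin>:7: RankWarning: Polyfit may be poorly conditioned
```

Call:
drive_tool --pt "-1 0 -1 40 0" --pt "-1 0 -1 80 0" --pt "-1 0 -1 115 0" --pt "-1 0 -1 135 0" --pt "-1 0 -1 141 0" --pt "-1 0 -1 141 0" --pt "-1 0 -1 141 0"

```text
clock: 2.6
position: [613.9, -89.3, 12.8]
ee_rot: [0.717, -0.697, 0.002, -0.002]
contact_force: [0.1, -0.7, 0.0]
gripper_width: 85.2
grasp_force: 0.0
```

```bash
python3 - <<'E'
from h import *
st=arm.read_state(); print(st["position"],st["contact_force"])
s1=dict(st); s1["position"]=[610.95,-89.35,151.17]
c=cam("wrist",s1)
for u,v in((203,157),(461,157)): print(onz(c,u,v,4).round(1))
for u,v in((292,188),(257,188),(376,188),(411,188)): print("tab",onz(c,u,v,32).round(1))
im=arm.get_image("scene"); cv2.imwrite("pics/s2.png",cv2.resize(im[180:340,120:340],None,fx=3,fy=3))
im=cv2.imread("pics/scene0.png"); c=cam("scene")
for u,v in((206,190),(408,190),(187,336),(434,336)): print("cover",onz(c,u,v,4).round(1))
E
```

```text
[613.914058   -89.3274856   12.76753839] [ 0.08739478 -0.70134857  0.0435181 ]
[ 680.7 -124.3    4. ]
[ 444.2 -131.3    4. ]
tab [ 599.1 -104.1   32. ]
tab [ 629.  -103.2   32. ]
tab [ 527.4 -106.3   32. ]
tab [ 497.5 -107.1   32. ]
cover [ 444.2 -129.5    4. ]
cover [433.9 186.8   4. ]
cover [ 682.9 -124.1    4. ]
cover [673.5 188.3   4. ]
```

View pics/s2.png

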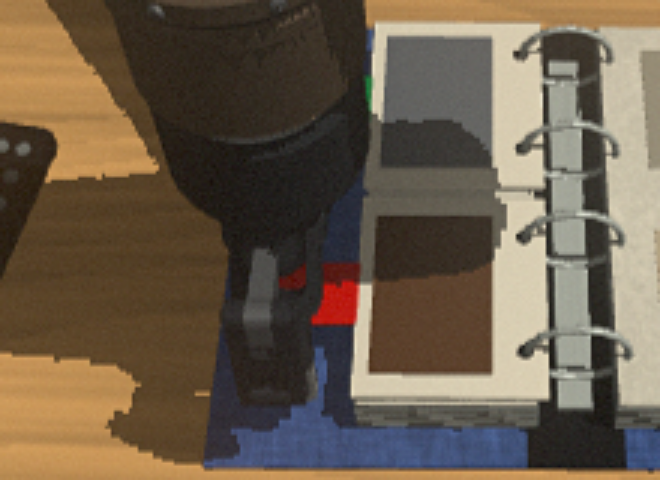

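The fingers stand down either side of the red tab (crop ~(240–320, 250–400)). Binder yaw comes out at about 1.65°, which matches the tool, so I'm closing now.

Call:
drive_tool --pt "0.3 0 0 0 0" --pt "1 0 0 0 0" --pt "1 0 0 0 0" --pt "1 0 0 0 0" --pt "1 0 0 0 0" --pt "1 0 0 0 0" --pt "1 0 0 0 0"

```text
clock: 3.35
position: [614.4, -88.9, 11.2]
ee_rot: [0.717, -0.697, 0.002, -0.002]
contact_force: [6.5, -1.2, 2.2]
gripper_width: 28.1
grasp_force: 59.0
```

Call:
drive_tool --pt "1 -0.5 0 -10.5 0" --pt "1 -1.8 0 -20.8 0" --pt "1 -4.1 0 -31 0" --pt "1 -7.2 0 -41 0" --pt "1 -11.2 0 -50.7 0" --pt "1 -16.1 0 -60 0" --pt "1 -21.7 0 -68.8 0" --pt "1 -28.1 0 -77.1 0" --pt "1 -35.1 0 -84.9 0" --pt "1 -35.1 0 -84.9 0"

```text
clock: 4.35
position: [613.3, -52.0, 94.7]
ee_rot: [0.718, -0.696, 0.001, -0.002]
contact_force: [9.4, 0.8, -6.9]
gripper_width: 28.3
grasp_force: 62.5
```

```bash
python3 - <<'E'
from h import *
st=arm.read_state(); print(st["position"],st["contact_force"],st["wrist_torque"])
im=np.vstack([arm.get_image("scene")[180:340,120:400],arm.get_image("side")[130:290,230:510]]); cv2.imwrite("pics/s3.png",cv2.resize(im,None,fx=1.8,fy=1.8))
E
```

```text
[613.26943677 -52.0117118   94.69377852] [ 9.4089226   0.78911675 -6.91854968] [-1.32358260e-03 -2.53902423e+00 -4.47369778e-02]
```

View pics/s3.png

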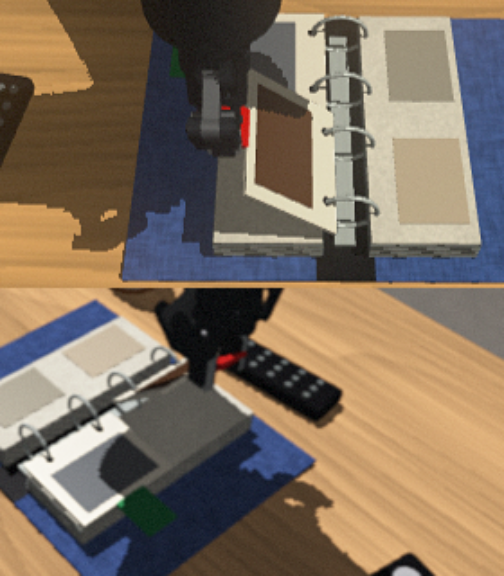

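The red card is lifted to about 45° with its tab in the grip, and the green card lies still. Forces are small, so I'll continue the arc.

Call:
drive_tool --pt "1 -7.7 0 -7.1 0" --pt "1 -16 0 -13.4 0" --pt "1 -24.9 0 -19.1 0" --pt "1 -34.1 0 -23.9 0" --pt "1 -43.8 0 -27.9 0" --pt "1 -53.8 0 -31.1 0" --pt "1 -64 0 -33.3 0" --pt "1 -74.4 0 -34.7 0" --pt "1 -84.9 0 -35.1 0" --pt "1 -95.3 0 -34.7 0" --pt "1 -105.7 0 -33.3 0" --pt "1 -115.9 0 -31.1 0"

```text
clock: 5.65
position: [606.4, 62.3, 125.3]
ee_rot: [0.717, -0.697, -0.001, 0.001]
contact_force: [0.3, -0.4, -0.9]
gripper_width: 0.3
grasp_force: 0.0
```

```bash
python3 - <<'E'
from h import *
im=np.vstack([arm.get_image("scene")[120:340,120:400],arm.get_image("side")[90:290,230:510]]); cv2.imwrite("pics/s4.png",cv2.resize(im,None,fx=1.4,fy=1.4))
E
```

```text
(no output)
```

View pics/s4.png

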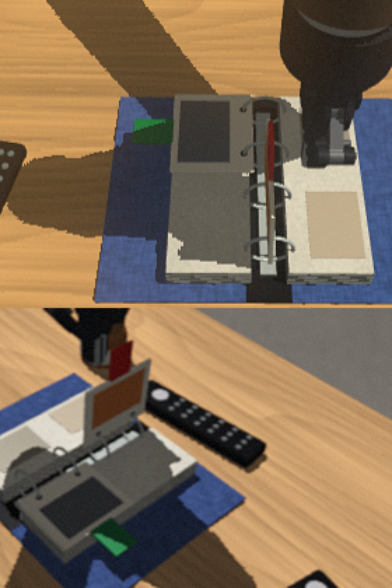

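The card stands almost upright (crop ~(268,190)), released from the gripper, which is shut on the +y side. The green card is still lying. Next I'll measure which way it leans.

```bash
cat >> h.py <<'E'
def tab(col="red"):
    A=[];b=[]
    for n in("scene","side"):
        im=arm.get_image(n); B=blobs(im,col,1)
        if not B: print(n,"none"); continue
        o,d=ray(cam(n),*B[0][1]); d/=np.linalg.norm(d); M=np.eye(3)-np.outer(d,d); A.append(M); b.append(M@o); print(n,B[0][:3])
    if len(A)==2:
        p=np.linalg.lstsq(np.vstack(A),np.hstack(b),rcond=None)[0]; print(col,p.round(1),"angle",np.degrees(np.arctan2(p[2]-30,31-p[1])).round(1))
E
python3 -c "
from h import *
tab();tab();print(arm.read_state()['clock'])"
```

```text
scene (156, [313.2, 227.0], [311, 207, 5, 42])
side (50, [314.9, 119.3], [309, 114, 15, 15])
red [614.2  28.9 155. ] angle 89.0
scene (153, [313.3, 227.2], [311, 207, 5, 42])
side (51, [316.6, 118.9], [309, 114, 15, 11])
red [615.8  28.2 156. ] angle 88.7
5.95
```

Call:
drive_tool --pt "1 0 0 -40 0" --pt "1 0 0 -80 0" --pt "1 40 0 -80 0" --pt "1 85 0 -80 0" --pt "1 125 0 -60 0" --pt "1 125 0 -20 0" --pt "1 125 0 10 0" --pt "1 125 0 10 0"

```text
clock: 6.75
position: [608.0, -64.1, 111.7]
ee_rot: [0.716, -0.698, -0.004, 0.004]
contact_force: [-0.5, -0.2, 0.1]
gripper_width: 0.0
grasp_force: 0.0
```

```bash
python3 -c "
from h import *
tab();im=np.vstack([arm.get_image('scene')[120:340,120:400],arm.get_image('side')[90:290,230:510]]); cv2.imwrite('pics/s5.png',cv2.resize(im,None,fx=1.4,fy=1.4))"
```

```text
scene (124, [313.7, 225.1], [312, 206, 4, 42])
side (258, [315.0, 126.6], [308, 113, 17, 29])
red [608.9  27.  147.4] angle 88.0
```

View pics/s5.png

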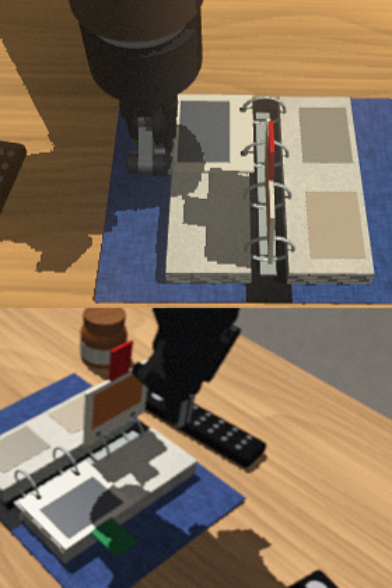

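The card stands upright at about 88° and the shut fingers are on the -y side, clear of it. I'll push it gently towards +y.

Call:
drive_tool --pt "1 -30 0 0 0" --pt "1 -55 0 0 0" --pt "1 -65 0 0 0" --pt "1 -72 0 0 0" --pt "1 -79 0 0 0" --pt "1 -86 0 0 0" --pt "1 -93 0 0 0" --pt "1 -100 0 0 0" --pt "1 -107 0 0 0" --pt "1 -114 0 0 0" --pt "1 -121 0 0 0" --pt "1 -128 0 0 0"

```text
clock: 8.15
position: [607.9, 65.6, 116.3]
ee_rot: [0.717, -0.697, -0.0, 0.0]
contact_force: [0.2, 0.3, -0.3]
gripper_width: -0.1
grasp_force: 0.1
```

```bash
python3 -c "
from h import *
tab();tab('green');print(arm.read_state()['contact_force'])"
```

```text
scene (116, [373.6, 224.9], [368, 216, 11, 23])
side (58, [284.8, 121.8], [280, 113, 11, 20])
red [597.4  92.9 129. ] angle 122.0
scene (247, [226.0, 210.1], [215, 205, 29, 17])
side (265, [309.1, 257.0], [295, 247, 30, 21])
green [502.8 -90.3  30.7] angle 0.4
[-0.19084445  0.52337122  0.7026724 ]
```

Call:
drive_tool --pt "1 25 0 0 0" --pt "1 60 0 -30 0" --pt "1 90 0 -70 0" --pt "1 130 0 -110 0" --pt "1 170 0 -120 0" --pt "1 200 0 -120 0" --pt "1 200 0 -120 0" --pt "1 200 0 -120 0" --pt "1 200 0 -120 0" --pt "1 200 0 -120 0" --pt "1 200 0 -120 0" --pt "1 200 0 -120 0"

```text
clock: 9.55
position: [613.7, -134.1, 236.2]
ee_rot: [0.718, -0.697, -0.0, 0.0]
contact_force: [0.4, -0.0, -1.0]
gripper_width: 0.0
grasp_force: 0.0
```

```bash
python3 -c "
from h import *
tab();tab();print(arm.read_state()['clock'])"
```

```text
scene (740, [399.0, 260.1], [381, 247, 37, 27])
side (283, [271.3, 132.2], [260, 122, 24, 21])
red [606.8 136.5  75. ] angle 156.9
scene (733, [400.0, 263.2], [382, 251, 37, 26])
side (270, [270.4, 134.8], [259, 125, 24, 20])
red [606.7 139.3  67.6] angle 160.8
9.75
```

Sinking on its own; I'll wait, then check.

Call:
drive_tool --pt "1 0 0 0 0" --pt "1 0 0 0 0" --pt "1 0 0 0 0" --pt "1 0 0 0 0" --pt "1 0 0 0 0" --pt "1 0 0 0 0" --pt "1 0 0 0 0" --pt "1 0 0 0 0" --pt "1 0 0 0 0" --pt "1 0 0 0 0" --pt "1 0 0 0 0" --pt "1 0 0 0 0"

```text
clock: 10.95
position: [613.6, -134.9, 236.3]
ee_rot: [0.717, -0.697, 0.0, -0.0]
contact_force: [0.7, 0.8, 0.3]
gripper_width: 0.1
grasp_force: 0.0
```

```bash
python3 -c "
from h import *
tab();tab();tab('green');print(arm.read_state()['clock'])
cv2.imwrite('pics/s6.png',np.hstack([arm.get_image('scene')[120:360,120:460],arm.get_image('side')[90:330,200:540]]))"
```

```text
scene (631, [399.1, 278.4], [383, 268, 34, 22])
side (205, [268.8, 148.5], [258, 141, 23, 16])
red [607.4 146.1  31.3] angle 179.4
scene (633, [399.1, 278.4], [383, 268, 34, 22])
side (207, [268.9, 148.4], [258, 141, 23, 16])
red [607.6 146.   31.5] angle 179.3
scene (471, [228.7, 213.1], [214, 205, 30, 17])
side (474, [311.2, 253.5], [295, 241, 33, 27])
green [508.8 -86.6  31. ] angle 0.5
11.25
```

View pics/s6.png

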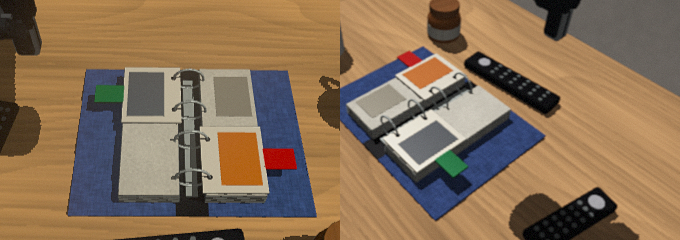

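The red-tabbed card lies flat on the +y stack with orange up (crop (238,158), tab at (280,158)). The green card is where it was, and the gripper is clear.

```bash
python3 -c "
from bench import arm
print(arm.job_done())"
```

```text
the job is handed in; nothing more can be done
None
```

The job is handed in: the red-tabbed card lies flat on the +y stack showing orange, though the tab slipped from the grip near upright and I finished the turn with a gentle push; the green-tabbed card is where it started and the arm is clear.

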